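Switch on a ward bay from the desk console

TASK

Switch the ward bay on from the desk console: with a fingertip press down the round key, then the bar-shaped key, then the square key, in that order, each well down (past half its travel) so that it stays in. Press slowly and lightly (never a jolt over 35 N), and leave the cross-shaped key up. Finish with the hand clear; nothing is gripped or lifted: the switch modules stay seated in their tray and the things around it stay where they stand.

Things in the scene. Friction and masses are not known exactly. Their poses are not given: they have to be found in the camera images.
- console: Fixed dark steel tray on the desk that holds four grey switch modules side by side in a row along its own y axis: 292 mm long (y), 76 mm wide (x), rim 20 mm high, floor 6 mm. Origin: centre of its underside. Four cells at y = -108, -36, +36, +108 mm; which module sits in which cell varies.
- round_module: Switch module with the round key: grey plastic block with a black top plate, 64 x 64 x 44 mm, 0.4 kg, standing loose in a cell of the tray (about 2 mm play each side). Origin: centre of its underside; z up, axes as the tray's. Its flat top is 44 mm above the origin, 50 mm above the desk.
- round_top (a point): Centre of the top face of the round key: white plastic, a disc 32 mm across. It is 16 mm above the module's top and 66 mm above the desk while the key is up, and sinks with the key. Axes as the module's.
- round_key (a joint): Downward travel of the round key in m: 0 = up (start), 0.012 = bottomed on a hard stop (still 4 mm proud of the module). No spring: it slides against about 3 N of friction and stays wherever it is left. It counts as well down past half (0.006); 8 to 9 mm is a good press, and striking the stop at 20 mm/s gives a jolt of about 30 N.
- bar_module: Switch module with the bar-shaped key: grey plastic block with a black top plate, 64 x 64 x 44 mm, 0.4 kg, standing loose in a cell of the tray (about 2 mm play each side). Origin: centre of its underside; z up, axes as the tray's. Its flat top is 44 mm above the origin, 50 mm above the desk.
- bar_top (a point): Centre of the top face of the bar-shaped key: white plastic, a bar 46 mm long (module's x) and 15 mm wide (module's y). It is 16 mm above the module's top and 66 mm above the desk while the key is up, and sinks with the key. Axes as the module's.
- bar_key (a joint): Downward travel of the bar-shaped key in m: 0 = up (start), 0.012 = bottomed on a hard stop (still 4 mm proud of the module). No spring: it slides against about 3 N of friction and stays wherever it is left. It counts as well down past half (0.006); 8 to 9 mm is a good press, and striking the stop at 20 mm/s gives a jolt of about 30 N.
- square_module: Switch module with the square key: grey plastic block with a black top plate, 64 x 64 x 44 mm, 0.4 kg, standing loose in a cell of the tray (about 2 mm play each side). Origin: centre of its underside; z up, axes as the tray's. Its flat top is 44 mm above the origin, 50 mm above the desk.
- square_top (a point): Centre of the top face of the square key: white plastic, 30 x 30 mm. It is 16 mm above the module's top and 66 mm above the desk while the key is up, and sinks with the key. Axes as the module's.
- square_key (a joint): Downward travel of the square key in m: 0 = up (start), 0.012 = bottomed on a hard stop (still 4 mm proud of the module). No spring: it slides against about 3 N of friction and stays wherever it is left. It counts as well down past half (0.006); 8 to 9 mm is a good press, and striking the stop at 20 mm/s gives a jolt of about 30 N.
- cross_module: Switch module with the cross-shaped key: grey plastic block with a black top plate, 64 x 64 x 44 mm, 0.4 kg, standing loose in a cell of the tray (about 2 mm play each side). Origin: centre of its underside; z up, axes as the tray's. Its flat top is 44 mm above the origin, 50 mm above the desk.
- cross_top (a point): Centre of the top face of the cross-shaped key: white plastic, a plus sign 40 mm across with arms 13 mm wide; it is to be left up. It is 16 mm above the module's top and 66 mm above the desk while the key is up, and sinks with the key. Axes as the module's.
- cross_key (a joint): Downward travel of the cross-shaped key in m: 0 = up (start), 0.012 = bottomed on a hard stop (still 4 mm proud of the module). No spring: it slides against about 3 N of friction and stays wherever it is left. It counts as well down past half (0.006); 8 to 9 mm is a good press, and striking the stop at 20 mm/s gives a jolt of about 30 N.
- stamp: Bystander: loose black and steel office stamp, 40 x 60 mm, 72 mm tall, on the desk on the robot's side of the tray. Origin: centre of its underside, z up.
- medicine: Bystander: loose amber medicine jar, 48 mm across, 95 mm tall, on the desk beyond one end of the tray. Origin: centre of its underside, z up.
- pen_pot: Bystander: loose steel pot with three pens, 68 mm across, pot 85 mm tall, 125 mm with the pens, on the desk beyond one end of the tray. Origin: centre of its underside, z up.
- tape: Bystander: loose roll of paper tape lying flat, 64 mm across, 24 mm tall, on the desk on the far side of the tray. Origin: centre of its underside, z up.
Not all that is in view belongs to the job. Leave any green look-alike of the square_module alone.

How it is judged (in metres and radians):
On the way, in this order (a step that is already met when the one before it is completed fails the run):
1. the round key is pressed past half its travel (value of joint round_key above 0.006 m), for 0.2 s.
2. the bar-shaped key is pressed past half its travel (value of joint bar_key above 0.006 m), for 0.2 s.
3. the square key is pressed past half its travel (value of joint square_key above 0.006 m), for 0.2 s.
At the end, for the whole second after the job is handed in: Round, bar and square keys down by over 6 mm of their 12 mm, cross key by under 3 mm; all modules seated within 10 mm of their start and upright (7 degrees); stamp, jar, pen pot and tape within 20 mm of their start and upright (17 degrees) (value of joint each of round_key, bar_key, square_key above 0.006 m and value of joint cross_key below 0.003 m and not (distance of any of round_module, bar_module, square_module, cross_module from where it was at the start of the episode above 0.01 m or angle between any of round_module, bar_module, square_module, cross_module's own z axis and vertical above 0.12 rad) and not (distance of any of stamp, medicine, pen_pot, tape from where it was at the start of the episode above 0.02 m or angle between any of stamp, medicine, pen_pot, tape's own z axis and vertical above 0.3 rad) and linear speed of each of round_module, bar_module, square_module, cross_module below 0.02 m/s); the robot touches nothing.
It fails at once if the bar-shaped key is pressed (3 mm) before the round key is past half its travel, or the square key before the bar-shaped key is ((value of joint bar_key above 0.003 m and value of joint round_key below 0.006 m) or (value of joint square_key above 0.003 m and value of joint bar_key below 0.006 m)).
It fails at once if the cross-shaped key is pressed by 3 mm or more (value of joint cross_key above 0.003 m).
It fails at once if a switch module is pressed harder than 35 N (contact force between any of the fingers, the arm and round_module above 35 N or contact force between any of the fingers, the arm and bar_module above 35 N or contact force between any of the fingers, the arm and square_module above 35 N or contact force between any of the fingers, the arm and cross_module above 35 N).
It fails at once if a switch module is lifted, shifted by 10 mm or tipped by 7 degrees (distance of any of round_module, bar_module, square_module, cross_module from where it was at the start of the episode above 0.01 m or angle between any of round_module, bar_module, square_module, cross_module's own z axis and vertical above 0.12 rad).
It fails at once if the stamp, jar, pen pot or tape is moved by 20 mm or tipped by 17 degrees (distance of any of stamp, medicine, pen_pot, tape from where it was at the start of the episode above 0.02 m or angle between any of stamp, medicine, pen_pot, tape's own z axis and vertical above 0.3 rad).
It also fails if it takes over 38 s, if anything falls off the work surface, if the arm or the gripper's body presses on something with over 40 N, if the wrist force passes 120 N, or if a joint passes its speed limit or range.

ROBOT

A 6-joint arm with a two-finger parallel gripper is mounted at the origin on the work surface. World frame = base frame: x ahead of the robot, y to its left, z up, the work surface at z = 0. Lengths are in m, angles in degrees, forces in N, time in s.
With the tool pointing down it reaches from about 0.375 to 0.75 m from the base axis. Payload 9 kg.
Tool frame: the origin (TCP) lies where the fingers leave the gripper's body, on its centre line; the fingertips stand 73 mm ahead of it and the grasp point (between the pads) lies 54 mm ahead of it (robot.tip_reach is the distance from the TCP to the fingertips, in m); z points along the fingers, y is the line along which they close (so a half turn about z gives the same grasp; the last joint's range is limited). The gripper opens to 85 mm and grips with 20 to 120 N. Pads are 22 mm wide; open, the fingers measure 114 mm over their backs; the gripper's body (76 mm by 85 mm) begins 54 mm behind the grasp point. The pads swing forward as they close: fully open they stand 13 mm farther back than shut.
Start: joints at [-83.062, 5.964, 5.575, 89.605, 0, 77.527], TCP at [0.199, -0.566, 0.304] pointing down, gripper open.
Joint ranges: [-171.21, 171.21], [-48.23, 106.86], [-62.78, 66.21], [-105.2, 120.99], [-86.42, 89.51], [-180, 180]. Speed limits (degrees/s): [127.2, 127.2, 147.25, 180, 180, 180].

INTERFACE

Orientations are given as [roll, pitch, yaw] about the fixed x, y, z axes, in that order (R = Rz(yaw) Ry(pitch) Rx(roll)).
In Python, from plant import robot gives the robot as it stands. Calls block until the motion is done:
- robot.move_pose(position, orientation): joint-space move of the TCP to a pose.
- robot.line_to(position, vel=0.15, rotation=None, guard=None): straight line of the TCP; rotation=None keeps the orientation; vel is the mean speed in m/s. With guard (N) it stops when the force on the tool has changed by that much, and returns True; else False.
- robot.goto_joints(angles): joint-space move.
- robot.set_gripper(opening): finger opening in m; the grip force is fixed at half the most; returns when the fingers have stopped.
- robot.pause(seconds).
- robot.ik(position, orientation): joint angles nearest the present ones, or None.
- robot.observe(): the state.
- robot.grab_frame(name): name is "side" or "top"; returns the picture (480x640x3 uint8, blue, green, red); there is no depth.
- robot.get_calibration(name): a dict with "vertical_fov" (degrees; the focal length in pixels is half the picture's height over the tangent of half this angle, whatever the lens; pixels are square), "cx", "cy" (the principal point, pixels), "rvec" (rotation vector, rad) and "tvec" (3), from world to camera coordinates, as OpenCV has them. Camera axes: x right, y down, z forward; pixel columns grow to the right and rows downward; lengths in m; the calibration is good to about 2 mm. A picture is of the moment at which its call begins. get_calibration takes no time and is no camera call.
A pose or a line that the arm cannot do raises robot.IKError and nothing moves.
- robot.job_done(): hands the job in; it is judged then, once.
The state is a dict: "time": time; "q": joint angles; "qvel": joint speeds; "joint_torque": joint torques, N m; "tool_pos": TCP position; "tcp_rot": TCP orientation; "ft_force": force on the tool from outside, world axes, zero at the start; "torque": the same for the moment, N m; "gripper_width": finger opening in m; "gripper_force": force on a finger pad.
Only numpy, scipy, OpenCV 4.12 (cv2) and the standard library are available. Lean on these libraries where they do the work, as an engineer would, in place of code of your own. Each camera call takes 0.05 s, during which the arm holds its last target. There are 200 camera calls.

## Working session

There is one attempt and no reset: what is moved stays moved. The work goes in short steps, each a Python script; the robot and the scene stay as the last script left them, time stands still between calls to the robot, and variables do not carry over. Pictures are saved under pics/ and viewed, at most 10 in all, crops included, and the job is handed in when it is done.

```bash
mkdir -p pics
python3 - <<'E'
from plant import robot
import cv2
for n in("top","side"):
    cv2.imwrite(f"pics/{n}0.png",robot.grab_frame(n)); print(n,robot.get_calibration(n))
o=robot.observe();print(o["time"],o["tool_pos"],o["tcp_rot"],robot.tip_reach,o["gripper_width"])
E
```

```text
top {'vertical_fov': 42.33261621953289, 'cx': 312.6408048136972, 'cy': 241.48433863386202, 'rvec': array([ 2.00341116, -2.22651823,  0.23641345]), 'tvec': array([0.08326871, 0.58048718, 1.07760024])}
side {'vertical_fov': 54.12347541200721, 'cx': 315.64550576670763, 'cy': 235.35887676717235, 'rvec': array([ 0.64241654, -2.75509089,  1.00440956]), 'tvec': array([0.5321031 , 0.21091958, 0.76926306])}
0.1 [ 0.19940844 -0.56566108  0.30318951] [-1.79931217e+02 -1.49143344e-02  1.94114361e+01] 0.0726 0.08538599376750225
```

View pics/top0.png

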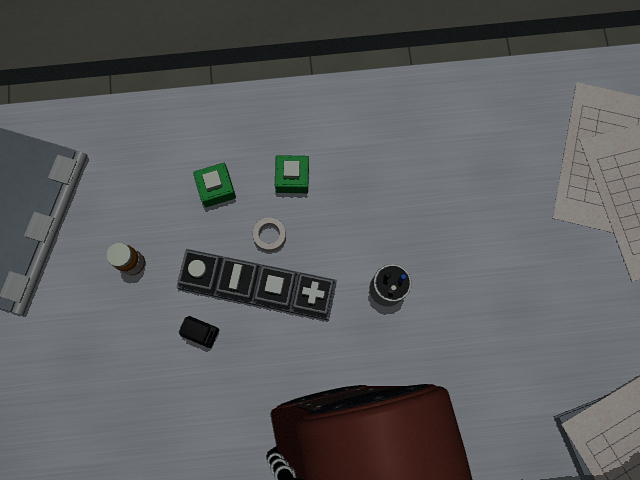

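View pics/side0.png

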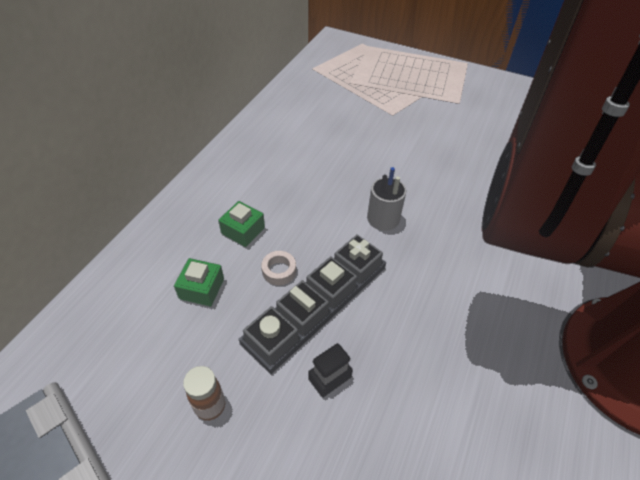

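Top view: round key (197,268), bar (236,276), square (274,285) and cross (313,292), all in the dark tray. There are two green decoys at (212,182) and (292,170). The square key at (274,285) is the one meant: its module is grey/black, it sits in the tray and it isn't green. The stamp is at (199,331), jar (123,257), tape (269,234) and pot (392,283). Next I'll measure the keys in both views and confirm in a crop.

```bash
cat > h.py <<'E'
import numpy as np, cv2
from plant import robot
def ray(n,uv,z):
    c=robot.get_calibration(n); f=240/np.tan(np.radians(c["vertical_fov"]/2))
    R=cv2.Rodrigues(c["rvec"])[0]; o=-R.T@c["tvec"]
    d=R.T@np.array([(uv[0]-c["cx"])/f,(uv[1]-c["cy"])/f,1]); return o+d*(z-o[2])/d[2]
def key(img,uv):
    # centre of the bright (key-top) component nearest uv
    g=img.min(axis=2); m=(g>165).astype(np.uint8)
    _,_,st,ce=cv2.connectedComponentsWithStats(m)
    ok=[i for i in range(1,len(st)) if 60<st[i,4]<900]
    i=min(ok,key=lambda i:np.hypot(*(ce[i]-uv))); return ce[i],st[i,4]
SEED={"top":dict(round=(197,268),bar=(236,276),square=(274,285),cross=(313,292)),
      "side":dict(round=(270,326),bar=(303,297),square=(332,272),cross=(360,249))}
E
python3 - <<'E'
from h import *
for n in SEED:
    im=cv2.imread(f"pics/{n}0.png")
    for k,s in SEED[n].items():
        c,a=key(im,s); print(n,k,c.round(1),a,im[s[1],s[0]],ray(n,c,.066).round(4))
    for nm,uv,z in {"top":[("stamp",(199,328),.072),("jar",(120,252),.095),("pot",(393,280),.085)],"side":[("stamp",(331,360),.072),("jar",(201,382),.095)]}[n]:
        print(n,nm,ray(n,uv,z).round(3))
im=cv2.imread("pics/top0.png")[220:350,100:340];cv2.imwrite("pics/crop.png",cv2.resize(im,None,fx=3,fy=3))
E
```

```text
Traceback (most recent call last):
  File "h.py", line 12, in key
    i=min(ok,key=lambda i:np.hypot(*(ce[i]-uv))); return ce[i],st[i,4]
ValueError: min() iterable argument is empty
```

```bash
python3 - <<'E'
s=open('h.py').read()
a=s.index("    g=img.min"); b=s.index("SEED=")
s=s[:a]+'''    u,v=map(int,uv); g=img.min(axis=2); t=0.75*g[v,u]
    _,l,st,ce=cv2.connectedComponentsWithStats((g>t).astype(np.uint8))
    i=l[v,u]; return ce[i],st[i,4]
'''+s[b:]
open('h.py','w').write(s)
E
python3 - <<'E'
from h import *
for n in SEED:
    im=cv2.imread(f"pics/{n}0.png")
    for k,s in SEED[n].items():
        c,a=key(im,s); print(n,k,c.round(1),a,im[s[1],s[0]],ray(n,c,.066).round(4))
    for nm,uv,z in {"top":[("stamp",(199,328),.072),("jar",(120,252),.095),("pot",(393,280),.085)],"side":[("stamp",(331,360),.072),("jar",(201,382),.095)]}[n]:
        print(n,nm,ray(n,uv,z).round(3))
im=cv2.imread("pics/top0.png")[220:350,100:340];cv2.imwrite("pics/crop.png",cv2.resize(im,None,fx=3,fy=3))
E
```

```text
top round [196.2 267.6] 216 [136 142 138] [0.5589 0.2367 0.066 ]
top bar [234.8 275.9] 183 [138 142 138] [0.5365 0.1684 0.066 ]
top square [273.7 283.9] 250 [139 142 138] [0.5146 0.1    0.066 ]
top cross [312.7 291.9] 238 [143 142 137] [0.4928 0.0315 0.066 ]
top stamp [0.449 0.238 0.072]
top jar [0.596 0.364 0.095]
top pot [ 0.497 -0.112  0.085]
side round [269.1 324.4] 268 [186 200 198] [0.5584 0.2367 0.066 ]
side bar [319.6 296.8] 160410 [182 197 195] [0.5097 0.1561 0.066 ]
side square [331.7 270.6] 237 [180 193 192] [0.5141 0.0997 0.066 ]
side cross [321.1 295.9] 159273 [186 197 196] [0.5084 0.1534 0.066 ]
side stamp [0.446 0.25  0.072]
side jar [0.588 0.368 0.095]
```

View pics/crop.png

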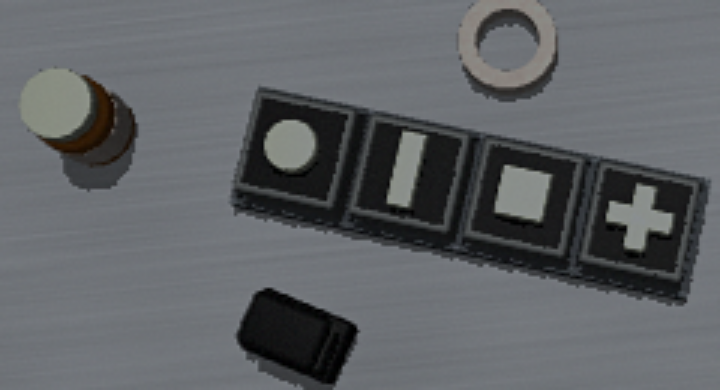

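Both views agree to about 0.5 mm and the keys are 72 mm apart, as specified. The crop shows round, bar, square, cross from left to right. Next: close the fingers and press the round key first.

```bash
cat >> h.py <<'E'
P=dict(round=(.5587,.2367),bar=(.5365,.1684),square=(.5144,.0999))
ORI=[180,0,72.15]
def st(t=""):
    o=robot.observe(); print(t,round(o["time"],2),o["tool_pos"].round(4),o["ft_force"].round(2),round(o["gripper_width"],4))
    return o
def press(k,z_start,depth=.0085):
    x,y=P[k]
    robot.line_to([x,y,z_start],vel=.08); robot.pause(.2); st("above")
    hit=robot.line_to([x,y,.066+robot.tip_reach-.0085],vel=.01,guard=2.)
    o=st(f"hit {hit}")
    return hit,o["tool_pos"][2]
E
python3 - <<'E'
from h import *
robot.set_gripper(0.0); st("closed"); print(robot.tip_reach)
robot.move_pose([*P["round"],.24],ORI); st("over")
hit,z=press("round",.156)
E
```

```text
closed 0.87 [ 0.1994 -0.5659  0.3039] [-0.    0.53 -0.78] 0.0001
0.0726
over 3.96 [0.559 0.236 0.24 ] [-0.75 -0.09  0.39] 0.0001
above 5.36 [0.5589 0.2367 0.1565] [-0.01 -0.8  -0.93] -0.0004
hit True 7.02 [0.5587 0.2367 0.1379] [1.13 0.77 2.24] 0.0001
```

```bash
cat >> h.py <<'E'
def sink(k,z=.1300):
    x,y=P[k]; print("stopped",robot.line_to([x,y,z],vel=.008,guard=15.)); robot.pause(.3); st("down")
    robot.line_to([x,y,.16],vel=.05)
E
python3 - <<'E'
from h import *
sink("round"); st("up")
cv2.imwrite("pics/side1.png",cv2.resize(robot.grab_frame("side")[200:400,180:440],None,fx=3,fy=3))
E
```

```text
stopped False
down 8.4 [0.5585 0.2367 0.1298] [ 0.2  -0.6   1.76] 0.0001
up 9.15 [0.5586 0.2367 0.1599] [-0.11  0.51  0.18] 0.0002
```

View pics/side1.png

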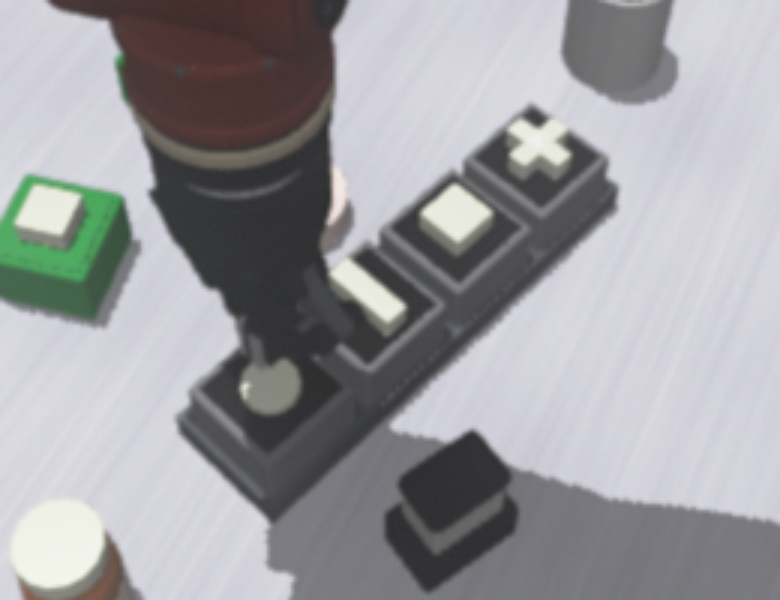

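The fingertip is above the round key, which has sunk: its centre moved about 4 px down to (270,329), roughly 8 mm. The other keys are still up. Bar is next, then square only if the bar press went to full depth.

Run:
```python
from h import *
def go(k):
    hit,z=press(k,.150)
    if not hit or not .135<z<.141: print("odd contact"); return False
    sink(k); o=st("up"); return True
if go("bar"): go("square")
robot.line_to([.5144,.0999,.28],vel=.12)
robot.goto_joints([-60,*robot.observe()["q"][1:]])
st("clear")
t=robot.grab_frame("top"); s=robot.grab_frame("side")
a=cv2.resize(s[200:400,180:440],(780,600)); cv2.imwrite("pics/side2.png",a); cv2.imwrite("pics/top2.png",t)
```

```text
above 10.46 [0.5365 0.1687 0.15  ] [-0.01 -0.12 -0.55] 0.0
hit True 11.65 [0.5364 0.1684 0.1378] [0.46 0.1  1.67] -0.0003
stopped False
down 13.04 [0.5363 0.1684 0.1299] [ 1.16 -0.07  1.93] -0.0001
up 13.79 [0.5365 0.1684 0.1599] [0.53 0.29 0.16] -0.0
above 15.05 [0.5145 0.1003 0.15  ] [ 1.17 -0.56 -0.01] -0.0005
hit True 16.24 [0.5143 0.0999 0.1378] [0.69 0.79 1.93] -0.0001
stopped False
down 17.64 [0.5143 0.0999 0.1299] [1.79 0.09 1.92] -0.0001
up 18.39 [0.5143 0.0999 0.1599] [ 1.03  0.06 -0.02] -0.0
clear 21.35 [ 0.3664 -0.3741  0.2791] [0.31 0.2  0.98] -0.0
```

View pics/side2.png

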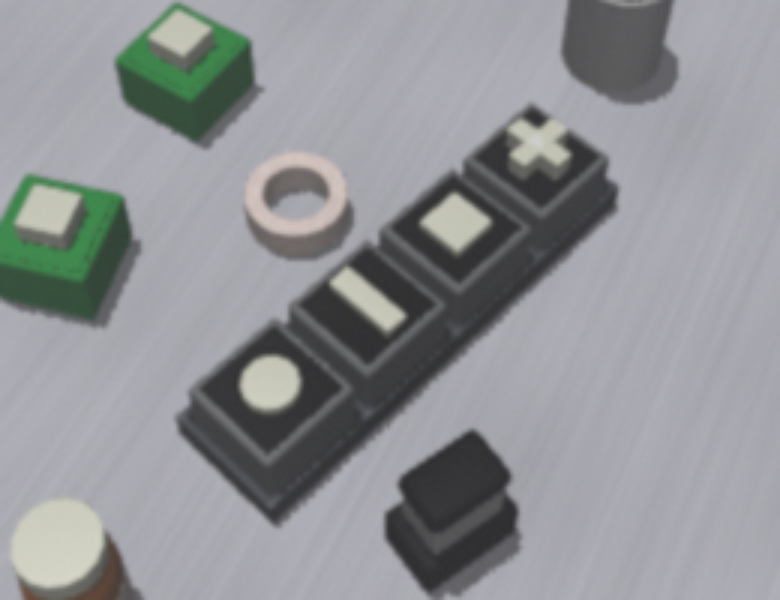

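View pics/top2.png

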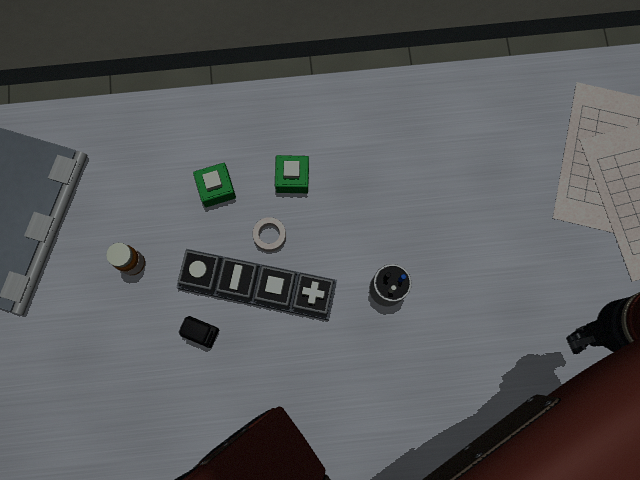

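The side view shows the round (270,328), bar (303,300) and square (332,275) keys sunk, and the cross (360,249) still standing proud. The top view shows the bystanders where they were and the arm clear.

```bash
python3 -c "
from plant import robot
print(robot.job_done())"
```

```text
the job is handed in; nothing more can be done
None
```

I pressed the round, bar and square keys in that order, each about 8.7 mm by arm position; the cross key is still up, nothing around the tray has visibly moved, and I handed the job in with the arm clear (no verdict was returned).

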